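# Unstack the vial racks onto their docking plates

## Robot

A 6-joint arm with a two-finger parallel gripper is mounted at the origin on the work surface. World frame = base frame: x ahead of the robot, y to its left, z up, the work surface at z = 0. Lengths are in mm, angles in rad, forces in N, time in s.
With the tool pointing down it reaches from about 350 to 775 mm from the base axis. Payload 7.3 kg.
Tool frame: the origin (TCP) lies on the centre line of the jaws, within the pads' length; the fingertips stand 22 mm ahead of it and the grasp point (between the pads) lies 3 mm ahead of it; z points along the fingers, y is the direction in which the jaws open and shut (so a half turn about z gives the same grasp; the last joint's range is limited). The gripper opens to 92 mm and grips with 3 to 60 N. Pads are 19 mm wide; open, the fingers measure 130 mm over their backs; the gripper's body (75 mm by 190 mm) begins 47 mm behind the grasp point.
Start: joints at [1.159, 0.342, 1.524, -0, 1.275, -0.146], TCP at [137.891, 506.585, 248.741] pointing down, gripper open.
Joint ranges: [-2.53, 2.53], [-0.77, 2.02], [0.04, 2.7], [-1, 4.14], [0.28, 2.66], [-3.11, 3.11]. Speed limits (rad/s): [2.57, 2.57, 3.14, 3.14, 3.14, 3.14].

## Interface

Orientations are given as [roll, pitch, yaw] about the fixed x, y, z axes, in that order (R = Rz(yaw) Ry(pitch) Rx(roll)).
In Python, from plant import get_obs, capture, bot, spot_in gives the robot as it stands.
- The arm moves only by the shell command python3 -m handwheel 'ROWS' [OPENING]. ROWS is JSON, a list of rows, each a list of 2 entries, a list of its own where there are three numbers: the shift along the world's x, y, z in mm, then the turn, a rotation vector about the world's x, y, z in rad. In form: [[[x, y, z], [wx, wy, wz]], ...]. A call has 1 to 12 rows; each row shifts and turns the commanded pose from where the row before left it; what a row does not reach is not made up. A row lasts 1/8 s, in which the tool goes at most 62.5 mm and 10.7 degrees, less where a joint would pass 70% of its speed; a pose out of reach is approached as far as the arm can. A call is refused whole if a number of a shift passes 62.5 or a number of a turn 0.188, either way. A call with a gripper value outside its range is refused whole. OPENING is the closure, from 0 (fully open) to 1 (shut), set as the call begins (- or left out, the last holds). The fingers move at their own pace and stop on an object; the grip force is fixed at half the most. Time passes only in rows, so rows that do not move let the fingers close. It gives the time, the measured TCP pose, the force and the opening at its end, in the units of the state.
- get_obs(): the state, without advancing time (a new reading comes with each control period).
- capture(name): name is "side" or "top" or "wrist"; returns a dict with "img" (420x560x3 uint8, red, green, blue), "fx", "fy", "cx", "cy" (pixels), "k1" (the pictures are not rectified: a ray, as slopes to the right and down, at radius r is drawn at 1 + k1 r^2 times it, then the intrinsics apply), "cam_to_world" (4x4, takes a point from camera to world coordinates). Camera axes: x right, y up, looking along -z (the intrinsics and any distortion apply to the point x, -y, -z); pixel columns grow to the right and rows downward; lengths in mm; the calibration is good to about 2 mm. A picture is of the moment at which its call begins. There is no depth.
- bot.close_job(): hands the job in, once; it reports no verdict.
Trained networks look in the newest picture that a camera, given by its name, has taken for a name from the list of things; names that differ only in an ending like _2 or _b are one class to them, and where a whole thing is asked for, a point or a joint stands for the part that bears it (a point fixed in the world has none). Each returns a list of dicts, best first, with "score" (0 to 1); they miss things now and then, are a little off and sometimes report something else, mostly with a low value. They report only what shows in the picture. A call takes as long as a camera call.
- spot_in(thing, camera): "xyz" ([x, y, z] in mm, in the coordinates of the camera as it stood for that picture, good to about 4 mm: the middle of the surface that is visible of it).
The state is a dict: "time": time; "joint_positions": joint angles; "dq": joint speeds; "tau": joint torques, N m; "tool_pos": TCP position; "tcp_rot": TCP orientation; "contact_force": force on the tool from outside, world axes, zero at the start; "moment": the same for the moment, N m; "grip_width": finger opening in mm.
Only numpy, scipy, OpenCV 4.12 (cv2) and the standard library are available. Lean on these libraries where they do the work, as an engineer would, in place of code of your own. Each camera call takes 0.05 s, during which the arm holds its last target. There are 200 camera calls.

## Task

Take the stack of vial racks apart from the top down, one rack at a time, and set each one on the docking plate of its own shape and size, lying flat and squared up inside that plate's lugs. Lower the racks into place, do not drop them, and leave the bottle and the beaker alone.

Things in the scene. Friction and masses are not known exactly. Their poses are not given: they have to be found in the camera images.
- rack_round_c (a point): Round grey plastic vial rack, a plain upright cylinder 46 mm in diameter, 48 mm tall, three blue vial caps flush in its flat top; top of the stack at the start. About 90 g. Site at its centre, half-way up (24 mm above its underside); z up. Grip it across its diameter.
- rack_square_c (a point): Square grey plastic vial rack, 56 x 56 mm, 48 mm tall, 2 x 2 blue caps flush in its flat top; second from the top of the stack. About 130 g. Site at its centre, half-way up (24 mm above its underside); z up, x and y square to its sides. Either pair of sides may be gripped, and it may be set down in any quarter turn.
- rack_short_c (a point): Short oblong grey plastic vial rack, 106 mm along x, 58 mm along y, 48 mm tall, 4 x 2 blue caps; third from the top of the stack. About 220 g. Site at its centre, half-way up (24 mm above its underside); z up, x along its length. Grip it across its 58 mm width; either end may point either way.
- rack_long_c (a point): Long oblong grey plastic vial rack, 156 mm along x, 58 mm along y, 48 mm tall, 6 x 2 blue caps; bottom of the stack, on the bench. About 320 g. Site at its centre, half-way up (24 mm above its underside); z up, x along its length. Grip it across its 58 mm width; either end may point either way. Each rack of the stack stands flat and loose on the one below it, roughly centred but up to about 10 mm off and twisted up to 7 degrees; the stack is 192 mm tall.
- dock_round: Docking plate of the round rack, fixed to the bench: round bare steel disc 68 mm in diameter. Origin at the centre of its underside, on the bench; the rack's underside seats 5 mm above that. Four small black lugs at its edge, at 45 degrees to its x and y axes, rise 4 mm above the seat and leave about 7 mm of play all round the rack.
- dock_square: Docking plate of the square rack, fixed to the bench: square bare steel plate, 78 x 78 mm. Origin at the centre of its underside; the rack's underside seats 5 mm above that; x and y along its sides; the raised corner lugs (black) stand 4 mm above the seat and leave about 7 mm of play on every side of the rack.
- dock_short: Docking plate of the short oblong rack, fixed to the bench: bare steel plate, 128 mm along x, 80 mm along y. Origin at the centre of its underside; the rack's underside seats 5 mm above that; the raised corner lugs (black) stand 4 mm above the seat and leave about 7 mm of play on every side of the rack.
- dock_long: Docking plate of the long oblong rack, fixed to the bench: bare steel plate, 178 mm along x, 80 mm along y. Origin at the centre of its underside; the rack's underside seats 5 mm above that; the raised corner lugs (black) stand 4 mm above the seat and leave about 7 mm of play on every side of the rack. The stack and the four plates stand side by side in one row along y, in any order, about 140 mm apart, each turned up to 17 degrees from the x direction.
- bottle: Bystander: loose amber glass bottle with a blue cap, 64 mm in diameter, 130 mm tall, at the left end of the work; origin at the centre of its underside. Leave it alone.
- beaker: Bystander: loose open glass beaker, 68 mm in diameter, 85 mm tall, at the right end of the work; origin at the centre of its underside. Leave it alone.

How it is judged (in metres and radians):
On the way, in this order (a step that is already met when the one before it is completed fails the run):
1. the round rack sits flat inside the lugs of the round docking plate (horizontal distance between rack_round_c and dock_round below 0.012 m and z of rack_round_c in the frame of dock_round between 0.026 and 0.032 m and angle between rack_round_c's own z axis and vertical below 0.04 rad), for 0.2 s.
2. the square rack sits flat inside the lugs of the square docking plate (horizontal distance between rack_square_c and dock_square below 0.012 m and z of rack_square_c in the frame of dock_square between 0.026 and 0.032 m and angle between rack_square_c's own z axis and vertical below 0.04 rad and (angle between the x axis of rack_square_c and the x axis of dock_square, either way round below 0.3 rad or angle between the x axis of rack_square_c and the y axis of dock_square, either way round below 0.3 rad)), for 0.2 s.
3. the short oblong rack sits flat inside the lugs of the short oblong docking plate (horizontal distance between rack_short_c and dock_short below 0.012 m and z of rack_short_c in the frame of dock_short between 0.026 and 0.032 m and angle between rack_short_c's own z axis and vertical below 0.04 rad and angle between the x axis of rack_short_c and the x axis of dock_short, either way round below 0.2 rad), for 0.2 s.
4. the long oblong rack sits flat inside the lugs of the long oblong docking plate (horizontal distance between rack_long_c and dock_long below 0.012 m and z of rack_long_c in the frame of dock_long between 0.026 and 0.032 m and angle between rack_long_c's own z axis and vertical below 0.04 rad and angle between the x axis of rack_long_c and the x axis of dock_long, either way round below 0.2 rad), for 0.2 s.
At the end, for the whole second after the job is handed in: Every rack is at rest on its own docking plate: its centre within 12 mm of the plate's centre, its underside on the seat (within 3 mm), tilted less than 0.04 rad, and turned less than 0.2 rad (square rack: 0.3 rad from the nearest quarter turn; round rack: any) from the plate (all of step 1 and all of step 2 and all of step 3 and all of step 4 and linear speed of each of rack_round, rack_square, rack_short, rack_long below 0.02 m/s); the robot touches nothing.
It fails at once if a rack is dropped (moving faster than 0.6 m/s just above the bench) ((height (world z) of rack_round_c below 0.045 m and linear speed of rack_round above 0.6 m/s) or (height (world z) of rack_square_c below 0.045 m and linear speed of rack_square above 0.6 m/s) or (height (world z) of rack_short_c below 0.045 m and linear speed of rack_short above 0.6 m/s) or (height (world z) of rack_long_c below 0.045 m and linear speed of rack_long above 0.6 m/s)).
It fails at once if the bottle is pushed more than 30 mm or tipped (distance of bottle from where it was at the start of the episode above 0.03 m or angle between bottle's own z axis and vertical above 0.3 rad).
It fails at once if the beaker is pushed more than 30 mm or tipped (distance of beaker from where it was at the start of the episode above 0.03 m or angle between beaker's own z axis and vertical above 0.3 rad).
It also fails if it takes over 96 s, if anything falls off the work surface, if the arm or the gripper's body presses on something with over 40 N, if the wrist force passes 120 N, or if a joint passes its speed limit or range.

## Working session

There is one attempt and no reset: what is moved stays moved. The work goes in short steps, Python scripts to look and compute and a shell command to move; the robot and the scene stay as the last step left them, time stands still between calls to the robot, and variables do not carry over. Pictures are saved under pics/ and viewed, about 12 in all and at most 16, crops included, and the job is handed in when it is done.

```bash
mkdir -p pics; ls
cat > h.py <<'E'
import numpy as np, cv2, json
from plant import get_obs, capture, bot, spot_in
def ray(c,u,v):
    p=np.array([[(u-c['cx'])/c['fx'],(v-c['cy'])/c['fy']]]);d=p.copy()
    for _ in range(20): p=d/(1+c['k1']*(p**2).sum())
    T=np.array(c['cam_to_world']);r=T[:3,:3]@np.array([p[0,0],-p[0,1],-1]);return T[:3,3],r
def onz(c,u,v,z):
    o,r=ray(c,u,v);return o+r*(z-o[2])/r[2]
def proj(c,P):
    T=np.array(c['cam_to_world']);q=T[:3,:3].T@(np.array(P)-T[:3,3]);x,y=q[0]/-q[2],-q[1]/-q[2];k=1+c['k1']*(x*x+y*y)
    return c['fx']*x*k+c['cx'],c['fy']*y*k+c['cy']
def w(c,xyz): T=np.array(c['cam_to_world']);return T[:3,:3]@np.array(xyz)+T[:3,3]
def save(c,n): cv2.imwrite('pics/'+n+'.png',c['img'][:,:,::-1])
E
python3 - <<'E'
from h import *
for cam in ['top','side']:
    c=capture(cam);save(c,cam+'0');print(cam,np.round(c['cam_to_world'],3).tolist(),c['fx'],c['k1'])
    for t in ['rack_round_c','rack_square_c','rack_short_c','rack_long_c','dock_round','dock_square','dock_short','dock_long','bottle','beaker']:
        print(t,[(np.round(w(c,d['xyz'])).tolist(),round(d['score'],2)) for d in spot_in(t,cam)[:2]])
print(get_obs())
E
```

```text
pics
top [[-0.002, 0.999, -0.05, 434.749], [-1.0, -0.001, 0.01, 3.927], [0.01, 0.05, 0.999, 1538.131], [0.0, 0.0, 0.0, 1.0]] 524.4683627971178 -0.18662350939015548
rack_round_c [([578.0, -276.0, 188.0], 0.69), ([550.0, -275.0, 91.0], 0.19)]
rack_square_c [([562.0, -261.0, 141.0], 0.6)]
rack_short_c [([549.0, -270.0, 88.0], 0.87)]
rack_long_c [([520.0, -265.0, 51.0], 0.84)]
dock_round [([554.0, -145.0, 6.0], 0.84), ([519.0, -264.0, 52.0], 0.43)]
dock_square [([561.0, 136.0, 5.0], 0.78)]
dock_short [([560.0, 281.0, 2.0], 0.77)]
dock_long [([534.0, -1.0, 6.0], 0.61)]
bottle [([501.0, 445.0, 86.0], 0.82)]
beaker [([482.0, -472.0, 42.0], 0.97)]
side [[0.989, 0.123, -0.082, 420.431], [-0.147, 0.767, -0.624, -653.622], [-0.013, 0.629, 0.777, 953.835], [0.0, 0.0, 0.0, 1.0]] 406.91656004562776 -0.08701478570891691
rack_round_c [([577.0, -294.0, 194.0], 0.83)]
rack_square_c [([564.0, -308.0, 140.0], 0.56)]
rack_short_c [([552.0, -304.0, 96.0], 0.58)]
rack_long_c [([528.0, -302.0, 47.0], 0.89)]
dock_round [([551.0, -148.0, 0.0], 0.9)]
dock_square [([556.0, 137.0, 2.0], 0.59)]
dock_short [([556.
[... 154 characters left out ...]
0, 34.0], 0.75)]
{'time': 1.1, 'joint_positions': array([ 1.15900908e+00,  3.42021651e-01,  1.52412329e+00, -2.51519764e-06,
        1.27542940e+00, -1.46013900e-01]), 'dq': array([-4.50999984e-04,  8.32374765e-04,  2.99371280e-04, -3.16921003e-04,
       -5.70647729e-05, -1.53592139e-05]), 'tau': array([ 2.78698117e-04, -4.31149971e+01, -2.44479632e+01,  7.17043458e-02,
        4.84560581e-02, -2.41145727e-05]), 'tool_pos': array([137.87975876, 506.56930836, 248.72111754]), 'tcp_rot': array([3.14157488e+00, 5.04553277e-06, 2.87582004e+00]), 'contact_force': array([-0.04777679,  0.15409266, -0.65643687]), 'moment': array([0.01984975, 0.01092193, 0.00098972]), 'grip_width': 92.17884763327449}
```

View pics/top0.png

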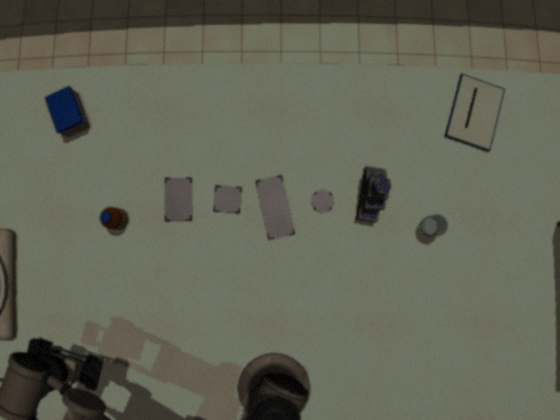

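View pics/side0.png

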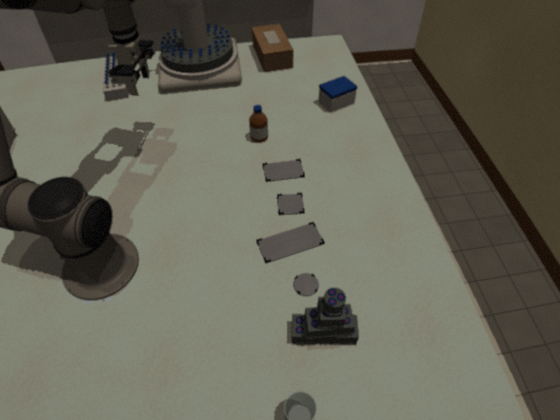

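The top picture shows the plates left to right: short (178,199), square (228,199), long (275,207), round (322,201). The stack is at (373,195), the bottle at (111,217) and the beaker at (431,226), which agrees with the networks. I'll look closer with the wrist camera.

```bash
python3 -m handwheel '[[[20,-40,25],[0,0,0.03]],[[40,-40,25],[0,0,0.03]],[[55,-25,25],[0,0,0.03]],[[55,-25,25],[0,0,0.03]],[[55,-25,0],[0,0,0.03]],[[55,-25,0],[0,0,0.03]],[[50,-25,0],[0,0,0.03]],[[50,-20,0],[0,0,0.03]],[[0,-25,0],[0,0,0.026]],[[0,-15,0],[0,0,0]],[[0,0,0],[0,0,0]]]'
python3 - <<'E'
from h import *
c=capture('wrist');save(c,'w0');print(np.round(c['cam_to_world'],3).tolist(),c['fx'],c['k1'],get_obs()['tool_pos'],get_obs()['tcp_rot'])
E
```

```text
time: 2.48
tool_pos: [512.7, 243.4, 347.0]
tcp_rot: [3.141, 0.0, 3.14]
contact_force: [-0.9, -0.7, 0.9]
grip_width: 92.1
[[0.002, -0.963, -0.271, 440.351], [1.0, 0.002, 0.001, 243.724], [-0.0, -0.271, 0.963, 483.207], [0.0, 0.0, 0.0, 1.0]] 313.69310957706284 -0.018218064448802373 [512.65442192 244.07609735 347.12518883] [3.14075185e+00 7.88664170e-04 3.14128600e+00]
```

View pics/w0.png

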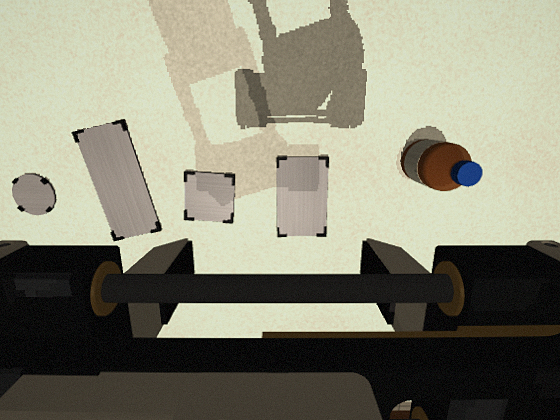

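The wrist view shows the round plate (34,194), long (117,180), square (210,196), short (302,196) and the bottle (440,165). The black lugs are clear, so I'll fit plate poses from them.

```bash
cat >> h.py <<'E'
def docks(c,boxes,thr=50,z=7):
    g=c['img'].max(2);out={}
    for n,(u0,v0,u1,v1) in boxes.items():
        vs,us=np.nonzero(g[v0:v1,u0:u1]<thr)
        P=np.array([onz(c,u+u0,v+v0,z)[:2] for u,v in zip(us,vs)],np.float32)
        r=cv2.minAreaRect(P);b=cv2.boxPoints(r);e=b[1]-b[0],b[2]-b[1];e=max(e,key=lambda k:np.hypot(*k))
        a=np.degrees(np.arctan2(e[1],e[0]));a=(a+90)%180-90
        out[n]=(np.round(r[0],1),np.round(r[1],1),round(a,2),len(P));print(n,out[n])
    return out
E
python3 - <<'E'
from h import *
import pickle
c=capture('wrist')
docks(c,{'round':(5,168,60,220),'long':(66,114,165,244),'square':(178,165,240,228),'short':(270,150,332,240)})
for t in ['dock_round','dock_square','dock_short','dock_long']:
  print(t,[(np.round(w(c,d['xyz'])).tolist(),round(d['score'],2)) for d in spot_in(t,'wrist')[:2]])
E
```

```text
round (array([ 550.7, -138.2]), array([64.1, 59.6]), np.float32(88.33), 123)
long (array([535.2,  -2.6]), array([178.3,  83.5]), np.float32(12.4), 320)
square (array([558.1, 137.5]), array([77.1, 79. ]), np.float32(-4.61), 195)
short (array([559.4, 282.5]), array([129. ,  77.7]), np.float32(0.72), 159)
dock_round [([552.0, -145.0, 7.0], 0.72), ([557.0, 138.0, 4.0], 0.68)]
dock_square [([553.0, 133.0, 6.0], 0.59)]
dock_short [([555.0, 280.0, 5.0], 0.93), ([558.0, 139.0, 5.0], 0.74)]
dock_long [([533.0, -4.0, 3.0], 0.66)]
```

```bash
python3 -m handwheel '[[[0,-40,10],[0,0,0]],[[0,-60,10],[0,0,0]],[[0,-60,10],[0,0,0]],[[0,-60,10],[0,0,0]],[[-10,-60,10],[0,0,0]],[[-10,-60,10],[0,0,0]],[[-10,-60,0],[0,0,0]],[[-10,-40,0],[0,0,0]],[[-5,-25,0],[0,0,0]],[[0,0,0],[0,0,0]],[[0,0,0],[0,0,0]]]'
python3 - <<'E'
from h import *
c=capture('wrist');save(c,'w1');print(np.round(c['cam_to_world'],3).tolist(),get_obs()['tool_pos'],get_obs()['tcp_rot'])
for t in ['rack_round_c','rack_square_c','rack_short_c','rack_long_c','dock_round','dock_square','dock_short','dock_long']:
  print(t,[(np.round(w(c,d['xyz'])).tolist(),round(d['score'],2)) for d in spot_in(t,'wrist')[:2]])
E
```

```text
time: 4.15
tool_pos: [468.3, -220.3, 406.6]
tcp_rot: [3.141, 0.0, -3.141]
contact_force: [0.1, 0.5, 1.0]
grip_width: 91.7
[[-0.0, -0.963, -0.27, 395.962], [1.0, -0.0, -0.0, -220.09], [-0.0, -0.27, 0.963, 542.779], [0.0, 0.0, 0.0, 1.0]] [ 468.38846748 -220.04465212  406.66230131] [ 3.14120132e+00  2.84606891e-04 -3.13999088e+00]
rack_round_c [([567.0, -284.0, 191.0], 0.85)]
rack_square_c [([551.0, -274.0, 142.0], 0.91), ([527.0, -8.0, 3.0], 0.27)]
rack_short_c [([533.0, -279.0, 93.0], 0.57)]
rack_long_c [([510.0, -270.0, 47.0], 0.77)]
dock_round [([553.0, -146.0, 5.0], 0.6)]
dock_square [([559.0, 136.0, 4.0], 0.86)]
dock_short [([560.0, 265.0, 5.0], 0.88), ([554.0, -146.0, 6.0], 0.49)]
dock_long [([526.0, -6.0, 4.0], 0.94)]
```

View pics/w1.png

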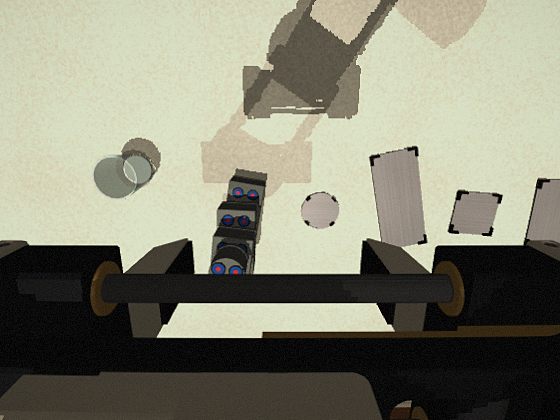

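The round plate is at (320,210), the stack at (237,230) partly hidden by the gripper, and the beaker at (120,175). I'll back off to see the stack top.

```bash
python3 -m handwheel '[[[-40,-25,0],[0,0,0]],[[-40,-25,0],[0,0,0]],[[-10,0,0],[0,0,0]],[[0,0,0],[0,0,0]],[[0,0,0],[0,0,0]]]'
python3 - <<'E'
from h import *
c=capture('wrist');save(c,'w2');print(get_obs()['tool_pos'])
import pickle;pickle.dump(c,open('w2.pkl','wb'))
ps=[proj(c,(550,-145,7)),proj(c,(535,-3,7)),proj(c,(570,-280,192))];print(np.round(ps))
cr=c['img'][100:310,140:420];cv2.imwrite('pics/w2c.png',cv2.resize(cr,None,fx=2.8,fy=2.8,interpolation=cv2.INTER_CUBIC)[:,:,::-1])
E
```

```text
time: 5.22
tool_pos: [378.8, -270.8, 406.6]
tcp_rot: [3.141, 0.001, -3.14]
contact_force: [-0.2, -0.2, 0.2]
grip_width: 91.7
[ 378.86900545 -270.75776875  406.47305663]
[[345. 255.]
 [422. 248.]
 [270. 328.]]
```

View pics/w2c.png

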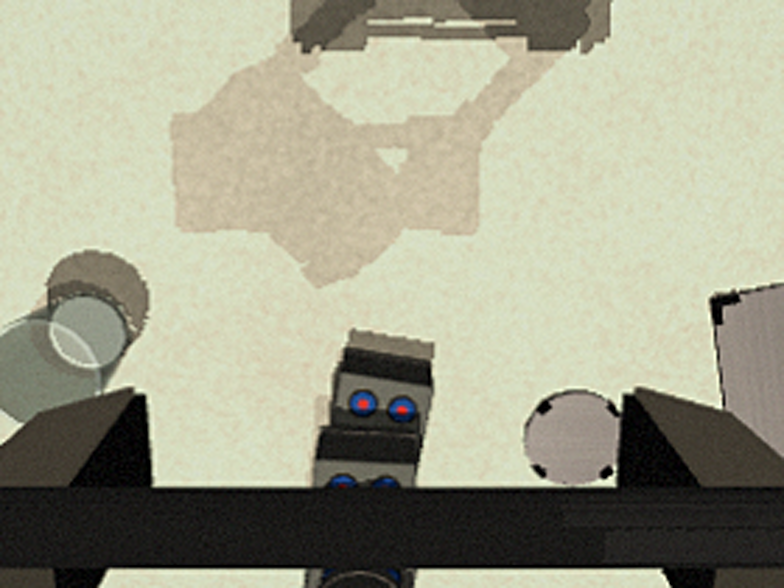

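Image up points toward the robot, so I should move forward instead.

```bash
python3 -m handwheel '[[[30,0,0],[0,0,0]],[[50,0,0],[0,0,0]],[[50,0,0],[0,0,0]],[[40,0,0],[0,0,0]],[[30,0,0],[0,0,0]],[[0,0,0],[0,0,0]],[[0,0,0],[0,0,0]]]'
python3 - <<'E'
from h import *
c=capture('wrist');save(c,'w3');print(get_obs()['tool_pos'])
import pickle;pickle.dump(c,open('w3.pkl','wb'))
ps=[proj(c,(550,-145,7)),proj(c,(535,-3,7)),proj(c,(570,-280,192))];print(np.round(ps))
cr=c['img'][50:250,160:440];cv2.imwrite('pics/w3c.png',cv2.resize(cr,None,fx=2.8,fy=2.8,interpolation=cv2.INTER_CUBIC)[:,:,::-1])
E
```

```text
time: 6.15
tool_pos: [578.1, -270.7, 406.1]
tcp_rot: [3.141, -0.001, -3.141]
contact_force: [-0.1, -0.7, 0.6]
grip_width: 91.7
[ 577.72028823 -270.88742511  406.71865184]
[[351. 146.]
 [436. 138.]
 [269. 178.]]
```

View pics/w3c.png

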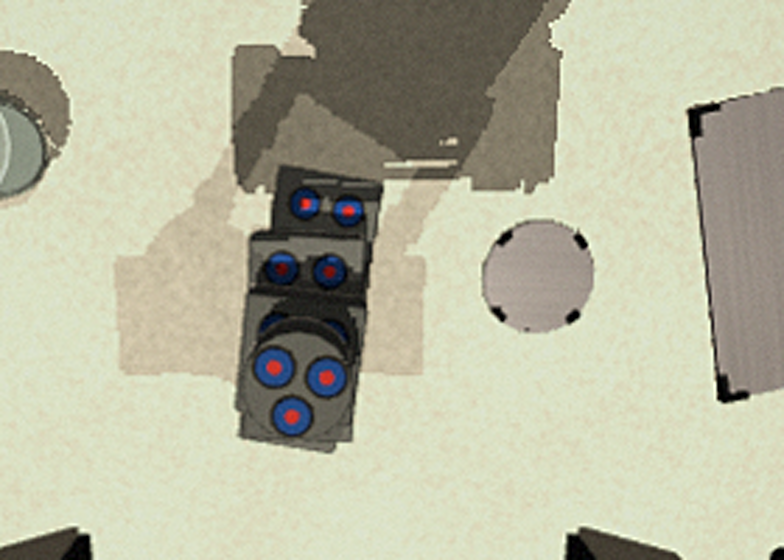

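Run:
```python
from h import *
import pickle;c=pickle.load(open('w3.pkl','rb'))
f=lambda x,y,z:np.round(onz(c,160+x/2.8,50+y/2.8,z),1)
print('round caps',f(298,387,192),'circle',f(299,386,192),f(243,386,192),f(355,386,192))
print('dock r lugs',f(539,277.5,8),'disc',f(538,275,5),f(482,275,5),f(594,275,5))
docks(c,{'round':(160+470//3,50+210//3+5,160+610//3+10,50+340//3+10)})
docks(c,{'round':(330,125,375,172)},60)
```

```text
round caps [ 581.9 -282.5  192. ] circle [ 581.4 -282.   192. ] [ 581.4 -304.9  192. ] [ 581.4 -259.2  192. ]
dock r lugs [ 554.3 -143.2    8. ] disc [ 553.1 -143.2    5. ] [ 553.1 -177.1    5. ] [ 553.  -109.2    5. ]
round (array([ 552.9, -143.4]), array([53.3, 53.7]), np.float32(-89.9), 51)
round (array([ 552.9, -143.4]), array([53.3, 53.7]), np.float32(-89.9), 59)
```

```bash
python3 -m handwheel '[[[4,-11.5,-20],[0,0,0]],[[0,0,-45],[0,0,0]],[[0,0,-50],[0,0,0]],[[0,0,-50],[0,0,0]],[[0,0,-40],[0,0,0]],[[0,0,-17],[0,0,0]],[[0,0,-10],[0,0,0]],[[0,0,0],[0,0,0]],[[0,0,0],[0,0,0]]]'
python3 -m handwheel '[[[0,0,0],[0,0,0]],[[0,0,0],[0,0,0]],[[0,0,0],[0,0,0]],[[0,0,0],[0,0,0]],[[0,0,0],[0,0,0]],[[0,0,0],[0,0,0]]]' 1
```

```text
time: 7.32
tool_pos: [582.7, -283.1, 176.2]
tcp_rot: [-3.14, 0.002, -3.141]
contact_force: [0.2, 0.2, 0.9]
grip_width: 91.7
time: 8.07
tool_pos: [582.0, -282.8, 174.5]
tcp_rot: [3.142, 0.0, -3.141]
contact_force: [0.5, 0.3, 1.2]
grip_width: 45.3
```

```bash
python3 -m handwheel '[[[0,0,15],[0,0,0]],[[0,0,30],[0,0,0]],[[-4,20,25],[0,0,0]],[[-8,40,0],[0,0,0]],[[-8,40,0],[0,0,0]],[[-6,30,0],[0,0,0]],[[-2.7,9.5,-40],[0,0,0]],[[0,0,-50],[0,0,0]],[[0,0,-50],[0,0,0]],[[0,0,-35],[0,0,0]],[[0,0,-15],[0,0,0]],[[0,0,0],[0,0,0]]]'
python3 -m handwheel '[[[0,0,-9],[0,0,0]],[[0,0,-7],[0,0,0]],[[0,0,-3],[0,0,0]],[[0,0,0],[0,0,0]],[[0,0,0],[0,0,0]]]'
```

```text
time: 9.57
tool_pos: [553.5, -143.3, 54.7]
tcp_rot: [3.141, -0.0, -3.141]
contact_force: [0.0, -0.5, -1.1]
grip_width: 45.5
time: 10.2
tool_pos: [553.5, -143.2, 35.7]
tcp_rot: [-3.142, 0.0, -3.141]
contact_force: [-0.3, 0.9, -1.6]
grip_width: 46.0
```

```bash
python3 -m handwheel '[[[0,0,-0.7],[0,0,0]],[[0,0,-0.5],[0,0,0]],[[0,0,0],[0,0,0]]]'
python3 -m handwheel '[[[0,0,0],[0,0,0]],[[0,0,0],[0,0,0]],[[0,0,0],[0,0,0]],[[0,0,0],[0,0,0]],[[0,0,20],[0,0,0]],[[0,0,45],[0,0,0]],[[0,0,55],[0,0,0]],[[0,0,60],[0,0,0]],[[0,-40,60],[0,0,0]],[[0,-50,60],[0,0,0]],[[0,-35,35],[0,0,0]],[[0,0,0],[0,0,0]]]' 0
python3 - <<'E'
from h import *
c=capture('wrist');save(c,'w4');print(get_obs()['tool_pos'])
import pickle;pickle.dump(c,open('w4.pkl','wb'))
cr=c['img'][50:250,160:440];cv2.imwrite('pics/w4c.png',cv2.resize(cr,None,fx=2.8,fy=2.8,interpolation=cv2.INTER_CUBIC)[:,:,::-1])
E
```

```text
time: 10.58
tool_pos: [553.5, -143.3, 35.4]
tcp_rot: [-3.141, 0.001, -3.141]
contact_force: [-2.9, -0.1, 8.2]
grip_width: 45.7
time: 12.08
tool_pos: [553.6, -255.6, 351.9]
tcp_rot: [-3.138, 0.005, 3.139]
contact_force: [-1.0, 0.7, -0.3]
grip_width: 91.5
[ 553.28446827 -253.75668213  349.6524363 ]
```

View pics/w4c.png

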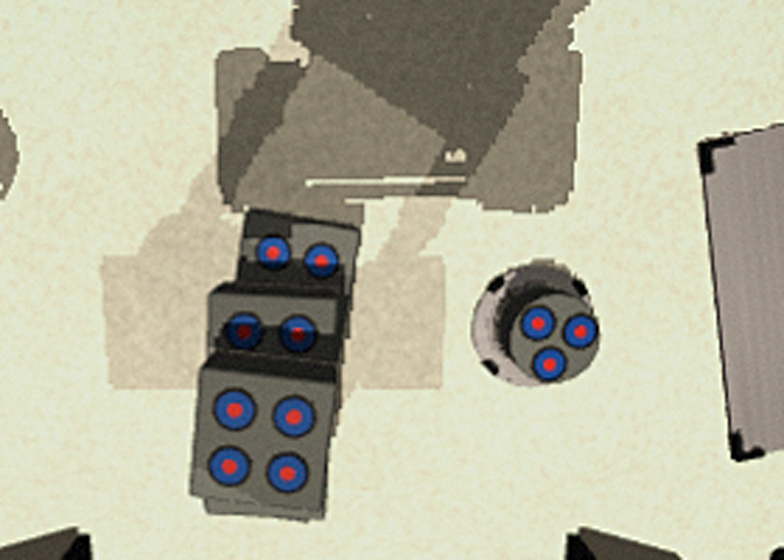

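Run:
```python
from h import *
import pickle;c=pickle.load(open('w4.pkl','rb'))
f=lambda x,y,z:np.round(onz(c,160+x/2.8,50+y/2.8,z),1)
print('round',f(549,341,53),f(555,340,53))
q=[f(*p,144) for p in [(235,409),(295,416),(230,467),(288,473)]];print('sq caps',np.mean(q,0))
a=lambda p,r:np.degrees(np.arctan2((r-p)[1],(r-p)[0]))
print(a(q[0],q[2]),a(q[1],q[3]),a(q[0],q[1])-90,a(q[2],q[3])-90)
q=[f(*p,144) for p in [(203,368),(336,378),(192,495),(324,503)]];print('sq corn',q,np.mean(q,0))
q=[f(*p,96) for p in [(213,291),(341,289),(246,331),(297,334)]];print('short',q)
docks(c,{'round':(325,138,378,190)},60)
docks(c,{'r':(315,135,390,195)},60)
```

```text
round [ 554.2 -145.8   53. ] [ 553.7 -142.9   53. ]
sq caps [ 579.8 -282.8  144. ]
-6.493525312539282 -7.5326014009473585 -7.0667297164010705 -6.234480095541002
sq corn [array([ 549.3, -305.6,  144. ]), array([ 553.5, -252.7,  144. ]), array([ 602.8, -312.4,  144. ]), array([ 606.5, -257.7,  144. ])] [ 578.025 -282.1    144.   ]
short [array([ 524.2, -306.9,   96. ]), array([ 523.5, -250.1,   96. ]), array([ 542. , -292.7,   96. ]), array([ 543.5, -269.9,   96. ])]
round (array([ 555.3, -139.5]), array([62.2, 54.7]), np.float32(87.82), 339)
r (array([ 555.3, -139.5]), array([62.2, 54.7]), np.float32(87.82), 339)
```

```bash
python3 -m handwheel '[[[20,-20,0],[0,0,-0.06]],[[5,-8,0],[0,0,-0.059]],[[0,0,0],[0,0,0]],[[0,0,0],[0,0,0]]]'
```

```text
time: 12.62
tool_pos: [578.2, -279.7, 348.5]
tcp_rot: [3.14, -0.002, 3.025]
contact_force: [-0.7, -0.7, 0.9]
grip_width: 91.6
```

```bash
python3 -m handwheel '[[[1.3,-3,-20],[0,0,0]],[[0,0,-45],[0,0,0]],[[0,0,-50],[0,0,0]],[[0,0,-50],[0,0,0]],[[0,0,-37],[0,0,0]],[[0,0,-15],[0,0,0]],[[0,0,-5],[0,0,0]],[[0,0,0],[0,0,0]],[[0,0,0],[0,0,0]]]'
python3 -m handwheel '[[[0,0,0],[0,0,0]],[[0,0,0],[0,0,0]],[[0,0,0],[0,0,0]],[[0,0,0],[0,0,0]],[[0,0,0],[0,0,0]],[[0,0,0],[0,0,0]]]' 1
```

```text
time: 13.75
tool_pos: [580.3, -284.3, 129.0]
tcp_rot: [-3.14, 0.002, 3.023]
contact_force: [0.1, -1.2, -0.6]
grip_width: 92.0
time: 14.5
tool_pos: [579.6, -283.9, 127.3]
tcp_rot: [3.141, -0.0, 3.023]
contact_force: [0.2, 0.3, -0.1]
grip_width: 55.6
```

```bash
python3 -m handwheel '[[[0,0,15],[0,0,0]],[[0,0,35],[0,0,0]],[[0,20,50],[0,0,0]],[[-3,45,50],[0,0,0]],[[-3,55,40],[0,0,0.02]],[[-3,55,20],[0,0,0.018]],[[-3,55,0],[0,0,0]],[[-3,55,0],[0,0,0]],[[-3,55,0],[0,0,0]],[[-3,45,0],[0,0,0]],[[-0.5,25,0],[0,0,0]],[[0,0,0],[0,0,0]]]'
python3 -m handwheel '[[[0,0,0],[0,0,0]],[[0,0,0],[0,0,0]]]'
python3 - <<'E'
from h import *
c=capture('wrist');save(c,'w5');print(get_obs()['tool_pos'],get_obs()['tcp_rot'],get_obs()['grip_width'])
import pickle;pickle.dump(c,open('w5.pkl','wb'))
for P in [(558,137,7),(559,282,7),(535,-2,7)]: print(np.round(proj(c,P)))
E
```

```text
time: 16.0
tool_pos: [558.2, 120.1, 331.4]
tcp_rot: [3.141, 0.001, 3.064]
contact_force: [-0.1, -0.1, 0.2]
grip_width: 56.1
time: 16.25
tool_pos: [558.7, 117.3, 330.7]
tcp_rot: [-3.141, 0.0, 3.059]
contact_force: [-0.1, 0.3, -0.8]
grip_width: 56.1
[558.72202283 117.31303376 330.63231431] [-3.14148920e+00  1.13736431e-04  3.05929762e+00] 55.71525252100391
[290. 168.]
[389. 161.]
[194. 160.]
```

View pics/w5.png

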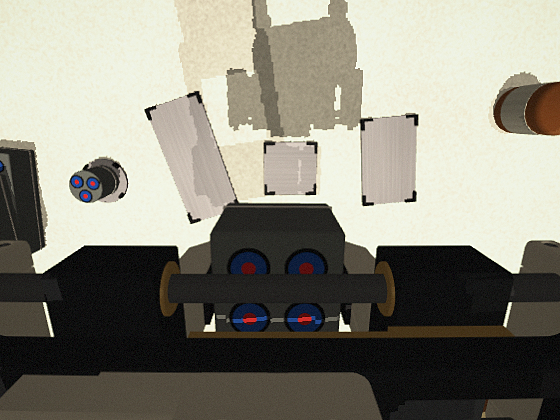

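The held square rack is level at (278,290). Its plate (290,168), the short plate (389,160) and the long plate (192,157) are clear, and the round rack is seated at (87,184).

Run:
```python
from h import *
import pickle;c=pickle.load(open('w5.pkl','rb'))
docks(c,{'square':(255,133,325,203),'short':(352,105,424,212)})
docks(c,{'square':(255,133,325,203),'short':(352,105,424,212)},70)
q=np.array([onz(c,*p,7)[:2] for p in [(147,109),(200,93),(191,222),(239,202)]]);print(q.round(1),q.mean(0))
for i,j in [(0,2),(1,3)]:
  d=q[j]-q[i];print(np.degrees(np.arctan2(d[1],d[0])),np.hypot(*d))
```

```text
square (array([558.6, 136.7]), array([76.1, 76.9]), np.float32(-4.72), 169)
short (array([559.9, 281.4]), array([127.5,  81. ]), np.float32(0.48), 218)
square (array([558.6, 136.7]), array([76.1, 76.9]), np.float32(-4.72), 181)
short (array([559.9, 281.6]), array([127.8,  81. ]), np.float32(0.68), 231)
[[457.8 -57.7]
 [443.2  19.9]
 [628.7 -21.8]
 [603.   55.9]] [533.16301923  -0.93493014]
11.877486466097146 174.63676773782134
12.710661362273783 163.88891866370042
```

```bash
python3 -m handwheel '[[[0,12,-20],[0,0,0]],[[0,7.5,-45],[0,0,0]],[[0,0,-55],[0,0,0]],[[0,0,-55],[0,0,0]],[[0,0,-50],[0,0,0]],[[0,0,-35],[0,0,0]],[[0,0,-15],[0,0,0]],[[0,0,0],[0,0,0]],[[0,0,0],[0,0,0]]]'
```

```text
time: 17.42
tool_pos: [559.8, 137.8, 57.1]
tcp_rot: [3.141, 0.003, 3.061]
contact_force: [0.0, -0.0, -1.5]
grip_width: 56.0
```

```bash
python3 -m handwheel '[[[-0.8,-0.7,-9],[0,0,0]],[[0,0,-7],[0,0,0]],[[0,0,-3],[0,0,0]],[[0,0,0],[0,0,0]],[[0,0,0],[0,0,0]]]'
```

```text
time: 18.05
tool_pos: [557.9, 137.2, 36.4]
tcp_rot: [3.141, 0.0, 3.061]
contact_force: [-0.4, -1.4, -0.9]
grip_width: 55.9
```

```bash
python3 -m handwheel '[[[0,0,-0.8],[0,0,0]],[[0,0,-0.5],[0,0,0]],[[0,0,0],[0,0,0]]]'
python3 -m handwheel '[[[0,0,0],[0,0,0]],[[0,0,0],[0,0,0]],[[0,0,0],[0,0,0]],[[0,0,0],[0,0,0]],[[0,0,20],[0,0,0]],[[0,0,45],[0,0,0]],[[0,0,55],[0,0,0]],[[0,-10,55],[0,0,0]],[[0,-40,40],[0,0,0]],[[0,-50,30],[0,0,0]],[[0,-55,20],[0,0,0]],[[0,-55,0],[0,0,0]]]' 0
python3 -m handwheel '[[[0,-55,0],[0,0,0]],[[0,-55,0],[0,0,0]],[[0,-45,0],[0,0,0]],[[0,-25,0],[0,0,0]],[[0,0,0],[0,0,0]],[[0,0,0],[0,0,0]]]'
python3 - <<'E'
from h import *
c=capture('wrist');save(c,'w6');print(get_obs()['tool_pos'],get_obs()['tcp_rot'])
import pickle;pickle.dump(c,open('w6.pkl','wb'))
cr=c['img'][50:250,140:420];cv2.imwrite('pics/w6c.png',cv2.resize(cr,None,fx=2.8,fy=2.8,interpolation=cv2.INTER_CUBIC)[:,:,::-1])
E
```

```text
time: 18.42
tool_pos: [557.9, 137.2, 36.3]
tcp_rot: [3.141, 0.001, 3.061]
contact_force: [-2.8, -0.8, 8.4]
grip_width: 56.1
time: 19.92
tool_pos: [558.2, -74.5, 302.3]
tcp_rot: [-3.141, 0.004, 3.061]
contact_force: [0.7, 0.8, -0.8]
grip_width: 91.6
time: 20.68
tool_pos: [558.0, -251.4, 300.2]
tcp_rot: [3.141, -0.0, 3.062]
contact_force: [0.7, 0.1, 0.2]
grip_width: 91.8
[ 558.07154841 -251.20596634  300.32290063] [ 3.14095255e+00 -1.33743817e-06  3.06247529e+00]
```

View pics/w6c.png

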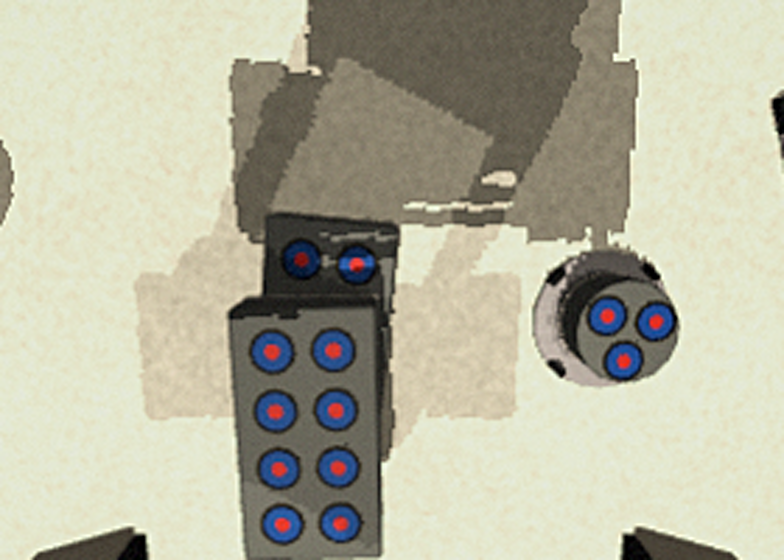

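Run:
```python
from h import *
import pickle;c=pickle.load(open('w6.pkl','rb'))
f=lambda x,y,z:onz(c,140+x/2.8,50+y/2.8,z)
q=np.array([f(*p,96) for p in [(272,352),(334,350),(276,411),(336,410),(279,468),(338,468),(283,524),(340,523)]])[:,:2]
print(q.round(1).tolist(),q.mean(0))
a=lambda p,r:np.degrees(np.arctan2((r-p)[1],(r-p)[0]))
print(a(q[0],q[6]),a(q[1],q[7]),a(q[0],q[1])-90,a(q[6],q[7])-90,np.hypot(*(q[0]-q[6])))
print([f(*p,96).round(1) for p in [(231,318),(379,306)]])
print([f(*p,48).round(1) for p in [(302,259),(356,264),(268,234),(398,243)]])
```

```text
[[542.3, -293.6], [543.4, -269.3], [566.0, -294.7], [567.6, -270.8], [589.8, -296.2], [591.8, -272.3], [614.1, -297.3], [615.6, -273.7]] [ 578.83256081 -283.50126425]
-2.929275621186133 -3.4968634758802932 -2.7539441120766384 -3.513126200694302 71.9661914064346
[array([ 527.7, -308. ,   96. ]), array([ 527.7, -250.4,   96. ])]
[array([ 510.6, -282.8,   48. ]), array([ 514.7, -259.6,   48. ]), array([ 498.9, -296.3,   48. ]), array([ 507.2, -240.7,   48. ])]
```

```bash
python3 -m handwheel '[[[11,-16,-15],[0,0,0.023]],[[10.5,-16,-40],[0,0,0]],[[0,0,-50],[0,0,0]],[[0,0,-50],[0,0,0]],[[0,0,-40],[0,0,0]],[[0,0,-17],[0,0,0]],[[0,0,-9],[0,0,0]],[[0,0,0],[0,0,0]],[[0,0,0],[0,0,0]]]'
python3 -m handwheel '[[[0,0,0],[0,0,0]],[[0,0,0],[0,0,0]],[[0,0,0],[0,0,0]],[[0,0,0],[0,0,0]],[[0,0,0],[0,0,0]],[[0,0,0],[0,0,0]]]' 1
```

```text
time: 21.85
tool_pos: [580.1, -285.2, 80.9]
tcp_rot: [-3.14, 0.002, 3.084]
contact_force: [-0.3, -0.4, -0.2]
grip_width: 91.9
time: 22.6
tool_pos: [579.3, -284.8, 79.2]
tcp_rot: [3.141, -0.0, 3.084]
contact_force: [-0.5, 0.5, 1.4]
grip_width: 58.3
```

```bash
python3 -m handwheel '[[[0,0,15],[0,0,0]],[[0,0,35],[0,0,0]],[[0,20,45],[0,0,0]],[[-2,40,35],[0,0,0]],[[-2,50,0],[0,0,0.02]],[[-2,52,0],[0,0,0.02]],[[-2,52,0],[0,0,0.02]],[[-2,52,0],[0,0,0.008]],[[-2,52,0],[0,0,0]],[[-2,52,0],[0,0,0]],[[-2,52,0],[0,0,0]],[[-2,52,0],[0,0,0]]]'
python3 -m handwheel '[[[-1,40,0],[0,0,0]],[[0,30,0],[0,0,0]],[[0,10,0],[0,0,0]],[[0,0,0],[0,0,0]],[[0,0,0],[0,0,0]]]'
```

```text
time: 24.1
tool_pos: [561.1, 190.8, 210.0]
tcp_rot: [3.142, 0.001, -3.131]
contact_force: [1.4, -0.0, -3.7]
grip_width: 58.2
time: 24.72
tool_pos: [560.5, 268.0, 209.3]
tcp_rot: [-3.141, -0.0, -3.133]
contact_force: [-0.0, -1.0, -2.9]
grip_width: 57.6
```

```bash
python3 -m handwheel '[[[-0.6,8,-15],[0,0,0]],[[0,5.5,-35],[0,0,0]],[[0,0,-45],[0,0,0]],[[0,0,-35],[0,0,0]],[[0,0,-18],[0,0,0]],[[0,0,-5],[0,0,0]],[[0,0,0],[0,0,0]],[[0,0,0],[0,0,0]]]'
```

```text
time: 25.72
tool_pos: [560.6, 283.0, 57.7]
tcp_rot: [3.141, 0.003, -3.131]
contact_force: [-0.4, -0.3, -1.7]
grip_width: 57.4
```

```bash
python3 -m handwheel '[[[0,-0.7,-9],[0,0,0]],[[0,0,-7],[0,0,0]],[[0,0,-3],[0,0,0]],[[0,0,0],[0,0,0]],[[0,0,0],[0,0,0]]]'
```

```text
time: 26.35
tool_pos: [559.8, 282.0, 37.3]
tcp_rot: [3.141, 0.0, -3.131]
contact_force: [-0.9, 0.1, -2.3]
grip_width: 57.8
```

```bash
python3 -m handwheel '[[[0,0,-0.8],[0,0,0]],[[0,0,-0.5],[0,0,0]],[[0,0,-0.5],[0,0,0]],[[0,0,0],[0,0,0]]]'
python3 -m handwheel '[[[0,0,0],[0,0,0]],[[0,0,0],[0,0,0]],[[0,0,0],[0,0,0]],[[0,0,0],[0,0,0]],[[0,0,20],[0,0,0]],[[0,0,45],[0,0,0]],[[0,0,55],[0,0,0]],[[0,-10,55],[0,0,0]],[[0,-40,30],[0,0,0]],[[0,-50,15],[0,0,0]],[[0,-55,0],[0,0,-0.03]],[[0,-55,0],[0,0,-0.03]]]' 0
python3 -m handwheel '[[[0,-55,0],[0,0,-0.03]],[[0,-55,0],[0,0,-0.03]],[[0,-55,0],[0,0,-0.03]],[[0,-55,0],[0,0,0]],[[0,-50,0],[0,0,0]],[[0,-40,0],[0,0,0]],[[0,-20,0],[0,0,0]],[[0,0,0],[0,0,0]],[[0,0,0],[0,0,0]]]'
python3 - <<'E'
from h import *
c=capture('wrist');save(c,'w7');print(get_obs()['tool_pos'],get_obs()['tcp_rot'])
import pickle;pickle.dump(c,open('w7.pkl','wb'))
cv2.imwrite('pics/w7c.png',cv2.resize(c['img'][50:300,140:520],None,fx=2.1,fy=2.1,interpolation=cv2.INTER_CUBIC)[:,:,::-1])
E
```

```text
time: 26.85
tool_pos: [559.8, 282.0, 36.2]
tcp_rot: [3.141, 0.001, -3.131]
contact_force: [-2.6, -1.1, 4.2]
grip_width: 57.6
time: 28.35
tool_pos: [559.5, 70.4, 255.7]
tcp_rot: [3.142, 0.001, 3.091]
contact_force: [1.0, 0.3, -0.0]
grip_width: 91.7
time: 29.48
tool_pos: [559.9, -256.5, 255.4]
tcp_rot: [3.141, -0.0, 3.003]
contact_force: [0.5, 0.3, -0.3]
grip_width: 92.0
[ 559.96101995 -256.34140114  255.53683931] [ 3.14098377e+00 -3.27234162e-05  3.00348621e+00]
```

View pics/w7c.png

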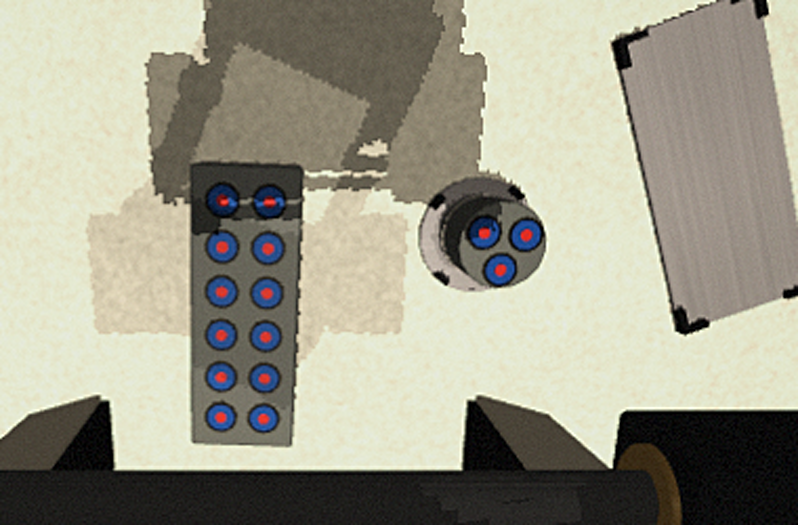

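Run:
```python
from h import *
import pickle;c=pickle.load(open('w7.pkl','rb'))
f=lambda x,y,z:onz(c,140+x/2.1,50+y/2.1,z)[:2]
L=np.array([f(*p,48) for p in [(223,201),(222,247),(222,292),(221,335),(221,377),(221,417)]])
R=np.array([f(*p,48) for p in [(270,201),(268,248),(267,293),(266,336),(265,378),(264,418)]])
M=(L+R)/2;print(M.mean(0));d=M[-1]-M[0];print(np.degrees(np.arctan2(d[1],d[0])),np.hypot(*d))
P=[f(614,38,7),f(681,333,7)];d=P[1]-P[0];a=np.arctan2(d[1],d[0]);print(P,np.degrees(a),np.hypot(*d),(P[0]+P[1])/2+40*np.array([-np.sin(a),np.cos(a)]))
```

```text
[ 572.11538987 -281.46209121]
-10.001165712052906 120.16058065832229
[array([456.86366827, -62.54136172]), array([630.79974993, -23.12783967])] 12.767485988807927 178.3456930364905 [534.9919056   -3.82360386]
```

```bash
python3 -m handwheel '[[[6,-12.5,-15],[0,0,-0.037]],[[6,-12.5,-40],[0,0,0]],[[0,0,-50],[0,0,0]],[[0,0,-50],[0,0,0]],[[0,0,-40],[0,0,0]],[[0,0,-17],[0,0,0]],[[0,0,-10],[0,0,0]],[[0,0,0],[0,0,0]],[[0,0,0],[0,0,0]]]'
python3 -m handwheel '[[[0,0,0],[0,0,0]],[[0,0,0],[0,0,0]],[[0,0,0],[0,0,0]],[[0,0,0],[0,0,0]],[[0,0,0],[0,0,0]],[[0,0,0],[0,0,0]]]' 1
```

```text
time: 30.65
tool_pos: [572.5, -283.5, 34.9]
tcp_rot: [-3.141, 0.003, 2.965]
contact_force: [-0.0, -0.4, 0.5]
grip_width: 91.7
time: 31.4
tool_pos: [571.8, -282.9, 33.5]
tcp_rot: [3.141, 0.0, 2.965]
contact_force: [-0.2, 1.7, 1.9]
grip_width: 58.2
```

```bash
python3 -m handwheel '[[[0,0,12],[0,0,0]],[[0,0,30],[0,0,0]],[[0,0,38],[0,0,0]],[[-3,20,20],[0,0,0.05]],[[-6,40,0],[0,0,0.06]],[[-7,50,0],[0,0,0.07]],[[-7,50,0],[0,0,0.07]],[[-6,50,0],[0,0,0.07]],[[-5,40,0],[0,0,0.05]],[[-2.5,22,0],[0,0,0.026]],[[0,7.5,0],[0,0,0]],[[0,0,0],[0,0,0]]]'
python3 -m handwheel '[[[0,0,-10],[0,0,0]],[[0,0,-10],[0,0,0]],[[0,0,0],[0,0,0]],[[0,0,0],[0,0,0]]]'
```

```text
time: 32.9
tool_pos: [535.4, -3.7, 133.6]
tcp_rot: [-3.141, 0.0, -2.922]
contact_force: [0.3, 0.9, -3.7]
grip_width: 57.8
time: 33.4
tool_pos: [535.3, -3.8, 113.2]
tcp_rot: [3.141, -0.0, -2.923]
contact_force: [-0.4, -0.2, -4.1]
grip_width: 58.0
```

```bash
python3 -m handwheel '[[[0,0.5,-15],[0,0,0]],[[0,0,-25],[0,0,0]],[[0,0,-17],[0,0,0]],[[0,0,-8],[0,0,0]],[[0,0,-5],[0,0,0]],[[0,0,-3],[0,0,0]],[[0,0,0],[0,0,0]],[[0,0,0],[0,0,0]]]'
```

```text
time: 34.4
tool_pos: [535.5, -3.1, 40.8]
tcp_rot: [-3.141, 0.001, -2.922]
contact_force: [-0.4, 0.0, -3.7]
grip_width: 58.2
```

```bash
python3 -m handwheel '[[[0,0,-1],[0,0,0]],[[0,0,-1],[0,0,0]],[[0,0,-0.8],[0,0,0]],[[0,0,-0.5],[0,0,0]],[[0,0,0],[0,0,0]]]'
```

```text
time: 35.02
tool_pos: [535.3, -3.0, 38.5]
tcp_rot: [-3.141, 0.001, -2.922]
contact_force: [-4.4, -0.5, 10.6]
grip_width: 57.9
```

```bash
python3 -m handwheel '[[[0,0,0],[0,0,0]],[[0,0,0],[0,0,0]],[[0,0,0],[0,0,0]],[[0,0,0],[0,0,0]],[[0,0,20],[0,0,0]],[[0,0,45],[0,0,0]],[[0,0,55],[0,0,0]],[[0,10,55],[0,0,0]],[[10,25,50],[0,0,0]],[[15,25,40],[0,0,-0.06]],[[10,15,40],[0,0,-0.08]],[[0,0,20],[0,0,-0.07]]]' 0
python3 -m handwheel '[[[0,0,0],[0,0,0]],[[0,0,0],[0,0,0]]]'
python3 - <<'E'
from h import *
c=capture('wrist');save(c,'w8');print(get_obs()['tool_pos'],get_obs()['tcp_rot'])
import pickle;pickle.dump(c,open('w8.pkl','wb'))
cv2.imwrite('pics/w8c.png',cv2.resize(c['img'][60:250,60:460],None,fx=2,fy=2,interpolation=cv2.INTER_CUBIC)[:,:,::-1])
E
```

```text
time: 36.52
tool_pos: [570.9, 73.2, 364.2]
tcp_rot: [3.141, 0.003, -3.133]
contact_force: [0.3, -0.5, -0.0]
grip_width: 91.7
time: 36.78
tool_pos: [569.8, 71.8, 360.7]
tcp_rot: [3.141, -0.002, -3.131]
contact_force: [0.9, 0.2, -0.8]
grip_width: 91.8
[569.74704187  71.74445211 360.54735858] [ 3.14146951e+00 -2.63421168e-03 -3.13168523e+00]
```

View pics/w8c.png

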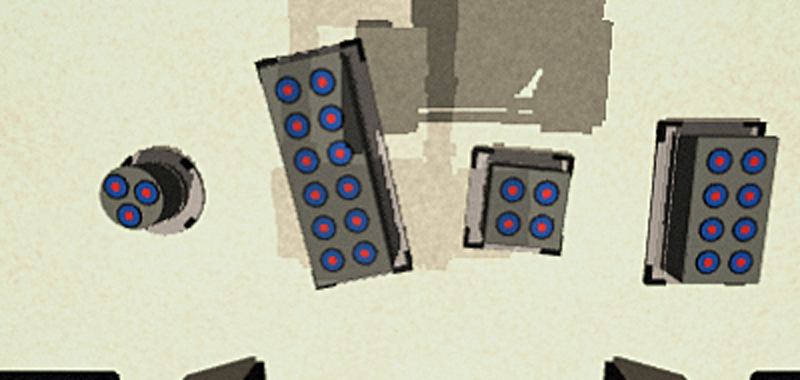

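Run:
```python
from h import *
import pickle;c=pickle.load(open('w8.pkl','rb'))
f=lambda p,z=53:onz(c,60+p[0]/2,60+p[1]/2,z)[:2]
S={'long':[(288,89),(322,82),(332,260),(365,253)],'square':[(513,190),(547,193),(508,223),(542,227)],'short':[(720,160),(755,160),(708,261),(741,262)],'round':[(116,186),(147,192),(129,216)]}
for n,ps in S.items():
  q=np.array([f(p) for p in ps]);d=q[2]-q[0];print(n,q.mean(0).round(1),np.degrees(np.arctan2(d[1],d[0])).round(1))
```

```text
long [535.2  -2.8] 12.4
square [557.9 138.1] -6.2
short [558.7 283.3] 0.5
round [ 553.2 -143. ] 17.6
```

```bash
python3 -c "
from h import *
o=get_obs();print(o['time'],o['contact_force'],abs(o['dq']).max());print(bot.close_job())"
```

```text
36.825 [ 0.00995954 -0.88064488  0.34591504] 0.004114299518958597
the job is handed in; nothing more can be done
None
```

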